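# Open the push-lock case of masses and hold up its lid

## Robot

A 6-joint arm with a two-finger parallel gripper is mounted at the origin on a cart in front of the work surface, level with it; the furniture and walls round the work are solid. World frame = base frame: x ahead of the robot, y to its left, z up, the work surface at z = 0. Lengths are in mm, angles in degrees, forces in N, time in s.
With the tool pointing down it reaches from about 300 to 850 mm from the base axis. Payload 4.2 kg.
Tool frame: the origin (TCP) lies on the centre line of the jaws, within the pads' length; the fingertips stand 14 mm ahead of it and the grasp point (between the pads) lies 5 mm behind it; z points along the fingers, y is the line along which they close (so a half turn about z gives the same grasp; the last joint's range is limited). The gripper opens to 91 mm and grips with 3 to 60 N. Pads are 32 mm wide; open, the fingers measure 118 mm over their backs; the gripper's body (76 mm by 178 mm) begins 60 mm behind the grasp point.
Start: joints at [-75.86, 18.312, 89.639, -0, 72.044, -1.146], TCP at [151.599, -554.671, 227.976] pointing down, gripper open.
Joint ranges: [-177.97, 177.97], [-48.28, 115.42], [12.27, 149.76], [-77.06, 257.06], [2.81, 150.46], [-146.56, 146.56]. Speed limits (degrees/s): [147.25, 147.25, 180, 180, 180, 180].

## Interface

Orientations are given as [roll, pitch, yaw] about the fixed x, y, z axes, in that order (R = Rz(yaw) Ry(pitch) Rx(roll)).
In Python, from workcell import env gives the robot as it stands.
- The arm moves only by the tool arm_command, never from a script. Its argument "motion" is a list of rows, each an object with "offset": the shift along the tool's x, y, z in m, a list of three; "spin": the turn about the tool's z in rad. In form: [{"offset": [tx, ty, tz], "spin": spin}, ...]. A call has 1 to 5 rows; each row shifts and turns the commanded pose from where the row before left it, along the tool's axes as they then stand; what a row does not reach is not made up. A row lasts 1/8 s, in which the tool goes at most 62.5 mm and 10.7 degrees, less where a joint would pass 70% of its speed; a pose out of reach is approached as far as the arm can. A call with a gripper value outside its range is refused whole. "jaw" is the finger opening in m, from 0 to 0.0912, set as the call begins (left out, the last holds). The fingers move at their own pace and stop on an object; "newtons" is the grip in N (left out, the last holds). Time passes only in rows, so rows that do not move let the fingers close. It gives the time, the measured TCP pose, the force, the opening and the grip force at its end, in the units of the state.
- env.state(): the state, without advancing time (a new reading comes with each control period).
- env.grab_frame(name): name is "side" or "top" or "wrist"; returns (picture, depth): 480x640x3 uint8, blue, green, red; 480x640 float32, mm along the optical axis (not along the pixel's ray), 0 where there is no reading.
- env.camera_model(name): a dict with "fx", "fy", "cx", "cy" (pixels), "eye" and "rotation" of the camera in the world; the wrist camera has in their place "hand_eye" (4x4, takes a point from camera to tool coordinates, whose origin is the TCP and whose axes are the flange's). Camera axes: x right, y down, z forward; pixel columns grow to the right and rows downward; lengths in mm; the calibration is good to about 2 mm. The wrist camera is an equidistant fisheye: a pixel r from the principal point sees the ray r / f radians off the axis. A picture is of the moment at which its call begins: read the wrist's pose just before it. camera_model takes no time and is no camera call.
- env.job_done(): hands the job in; it is judged then, once.
Trained networks look in the newest picture that a camera, given by its name, has taken for a name from the list of things; names that differ only in an ending like _2 or _b are one class to them, and where a whole thing is asked for, a point or a joint stands for the part that bears it (a point fixed in the world has none). Each returns a list of dicts, best first, with "score" (0 to 1); they miss things now and then, are a little off and sometimes report something else, mostly with a low value. They report only what shows in the picture. A call takes as long as a camera call. They do not tell look-alikes from the thing itself.
- env.boxes_of(camera, target): "bbox" ([left, top, right, bottom] in pixels, round what is visible of it).
- env.pinpoint(camera, target): "location" ([column, row] in pixels: a listed point, or the origin of a listed thing).
The state is a dict: "time_s": time; "qpos": joint angles; "qvel": joint speeds; "effort": joint torques, N m; "ee_pos": TCP position; "ee_rot": TCP orientation; "force": force on the tool from outside, world axes, zero at the start; "torque": the same for the moment, N m; "gripper_width": finger opening in mm; "gripper_force": force on a finger pad.
Only numpy, scipy, OpenCV 4.12 (cv2) and the standard library are available. Lean on these libraries where they do the work, as an engineer would, in place of code of your own. Each camera call takes 0.05 s, during which the arm holds its last target. There are 200 camera calls.

## Task

Tug the lid of the blue case of masses upward with the gripper to find out whether its hidden lock has caught it. If it is caught, push the recessed red button fully in with the tip of the blue pen, never with the fingers (every full push flips the lock between caught and free), then lay the pen flat on the worktop again. Raise the lid to about 60 degrees and finish while still holding it open there, leaving the tin, beaker, vial and timer where they are.

Things in the scene. Friction and masses are not known exactly. Their poses are not given: they have to be found in the camera images.
- case: blue case of brass masses, fixed to the worktop, 130 (x) x 200 (y) x 74 mm with lid; origin at the centre of its underside; -x is its front (to the robot at yaw 0), z up. Lid hinged at the top of the back; bar handle on the left half of the lid's front, button low in the right half of the front. The lock is hidden inside: caught or free look the same, and it may start as either.
- lid: the lid, 130 x 200 x 18 mm, about 0.3 kg, with its handle; origin on the hinge line (65 mm behind the case's centre, 56 mm above its underside), axes as the case's when shut. It has no stay: let go at any angle, it falls shut.
- lid_open (a joint): angle of the lid in rad: 0 shut, grows as the front rises, stop at 1.35. If caught, the lid has a little play and stops firmly at about 0.03 (the handle rises about 5 mm), giving to 0.05 at most under a hard pull; if free, it goes on up with some 2 N at the handle.
- lid_handle (a point): middle of the lid's steel bar handle: a round bar 10 mm thick and 66 mm long that runs along the case's y, level, 40 mm in front of the lid's front face (35 mm clear between bar and face), 65 mm above the worktop when shut; clear above and below. 170 mm in front of the hinge line, and 9 mm above it.
- lid_hinge (a point): middle of the lid's hinge line, which runs along the case's y, 56 mm above the worktop
- button: round red spring button, 15.6 mm across, in the case's front; its x axis is the case's x, the way it is pushed. It lies in a steel bezel (hole 18 mm across, 27 mm outside); not to be pushed with the fingers.
- button_face (a point): centre of the button's face, 30 mm above the worktop, 62 mm in front of the case's centre and 55 mm to its right (-y). It lies 6 mm inside the bezel's front rim.
- button_press (a joint): travel of the button in m: 0 out, 0.005 fully in (rigid stop). It springs back out; about 1 N to start, some 2 to 3 N just before the stop. The lock flips at some 3 to 4 mm, and the button must be let right out before the next push.
- pen: slim blue pen lying loose on the worktop, 150 mm long along its x, 8 mm wide and 8 mm high (a clip stands 3 mm higher at most); origin at the middle of its underside; either end can push the button. 12 g.
- tin: round metal tin with lid, 67 mm across, 38 mm high, bystander; origin under its centre
- beaker: clear beaker, 54 mm across, 70 mm high, bystander; origin under its centre
- vial: small glass vial with black cap, 27 mm across, 64 mm high, bystander; origin under its centre
- timer: yellow square timer, 62 x 62 x 18 mm, bystander; origin under its centre
Things that resemble listed ones, but are neither listed nor needed, are in the scene too. Of the things that look like the pen, take the one that is nearest to the robot's base at the start.

How it is judged (in metres and radians):
On the way, in this order (a step that is already met when the one before it is completed fails the run):
1. the fingers tug the lid upward (at least 0.015 rad) (value of joint lid_open above 0.015 rad and contact force between the fingers and lid above 0.5 N), for 0.1 s.
2. the lid comes free and is raised past 0.4 rad (value of joint lid_open above 0.4 rad), for 0.1 s.
At the end, for the whole second after the job is handed in: The fingers hold the lid (contact over 0.5 N), still, between 0.85 and 1.25 rad open; the pen lies flat and still on the worktop, free of the lid (value of joint lid_open between 0.85 and 1.25 rad and velocity of joint lid_open between -0.05 and 0.05 rad/s and contact force between the fingers and lid above 0.5 N and height (world z) of pen below 0.015 m and angle between pen's own x axis and vertical between 1.45 and 1.69 rad and linear speed of pen below 0.03 m/s and contact force between pen and lid below 0.1 N); the arm keeps its last pose, push and grip.
It fails at once if the tin is pushed, lifted or knocked over (moved more than 30 mm) (distance of tin from where it was at the start of the episode above 0.03 m).
It fails at once if the beaker is pushed, lifted or knocked over (moved more than 30 mm) (distance of beaker from where it was at the start of the episode above 0.03 m).
It fails at once if the vial is pushed, lifted or knocked over (moved more than 30 mm) (distance of vial from where it was at the start of the episode above 0.03 m).
It fails at once if the timer is pushed, lifted or knocked over (moved more than 30 mm) (distance of timer from where it was at the start of the episode above 0.03 m).
It fails at once if the recessed button is pushed with the gripper's fingers instead of the pen (contact force between the fingers and button above 1 N).
It also fails if it takes over 72 s, if anything falls off the work surface, if the arm or the gripper's body presses on something with over 40 N, if the wrist force passes 120 N, or if a joint passes its speed limit or range.

## Working session

There is one attempt and no reset: what is moved stays moved. The work goes in short steps, Python scripts to look and compute and a tool call to move; the robot and the scene stay as the last step left them, time stands still between calls to the robot, and variables do not carry over. Pictures are saved under pics/ and viewed, at most 10 in all, crops included, and the job is handed in when it is done.

Besides the shell and the picture viewer there is one more tool, called after "Request:" by a JSON object that holds its "op" and its "data". arm_command: Moves the arm, as the interface text tells. Its arguments: {"type":"object","properties":{"motion":{"type":"array"},"jaw":{"type":"number"},"newtons":{"type":"number"}},"required":["motion"]}

```bash
mkdir -p pics; ls; python3 - <<'E'
from workcell import env
import cv2
s=env.state();print(s)
for n in("top","side"):
    p,d=env.grab_frame(n);cv2.imwrite(f"pics/{n}0.png",p)
    print(n,env.camera_model(n))
    for t in("case","pen","tin","beaker","vial","timer","button"):
        print(t,[(round(b["score"],2),[int(x) for x in b["bbox"]]) for b in env.boxes_of(n,t)][:5])
    for t in("lid_handle","button_face","lid_hinge","pen"):
        print(t,[(round(b["score"],2),[int(x) for x in b["location"]]) for b in env.pinpoint(n,t)][:5])
print(env.camera_model("wrist"))
E
```

```text
pics
{'time_s': 0.0, 'qpos': array([-7.58591787e+01,  1.83530305e+01,  8.97077287e+01, -3.03728616e-03,
        7.20439462e+01, -1.14680250e+00]), 'qvel': array([-0.07523465, -0.00691145, -0.00214362, -0.00996146,  0.02298638,
       -0.10569785]), 'effort': array([-6.85918531e-04, -4.12465131e+01, -2.31970382e+01,  7.26385647e-02,
        4.55761829e-02, -1.56778574e-04]), 'ee_pos': array([ 151.46365591, -554.18320719,  227.09737658]), 'ee_rot': array([-1.79895258e+02,  7.91467983e-04,  1.52885636e+01]), 'force': array([-0.08436951,  0.52438479, -0.12157155]), 'torque': array([ 0.01155837, -0.04540289,  0.02579487]), 'gripper_force': 0.0, 'gripper_width': 91.40733161372653}
top {'fx': 433.1217427488153, 'fy': 433.1217427488153, 'cx': 320.1658014058815, 'cy': 237.91894898765528, 'eye': array([ 394.843447  ,    7.69852263, 1041.63454844]), 'rotation': array([-169.44556218,    0.34541008,  -90.97219082])}
case [(0.78, [271, 192, 361, 275])]
pen [(0.7, [354, 125, 397, 155]), (0.66, [429, 254, 445, 323])]
tin [(0.88, [222, 312, 252, 345]), (0.46, [266, 190, 365, 277])]
beaker [(0.92, [42
[... 658 characters left out ...]
, 333, 201])]
timer [(0.84, [182, 282, 222, 314]), (0.44, [217, 204, 245, 227]), (0.35, [274, 211, 371, 277])]
button []
lid_handle [(0.76, [278, 233])]
button_face []
lid_hinge [(0.98, [359, 241])]
pen [(0.6, [359, 241]), (0.58, [455, 316])]
{'fx': 371.64829954431775, 'fy': 371.64829954431775, 'cx': 318.3110962264952, 'cy': 238.67579165100213, 'hand_eye': array([[ 8.23309312e-04, -9.70981727e-01, -2.39152271e-01,
         6.62701209e+01],
       [ 9.99999479e-01,  6.55243231e-04,  7.82261774e-04,
        -6.72000766e-01],
       [-6.02858981e-04, -2.39152790e-01,  9.70981761e-01,
        -1.57099754e+02],
       [ 0.00000000e+00,  0.00000000e+00,  0.00000000e+00,
         1.00000000e+00]])}
```

View pics/top0.png

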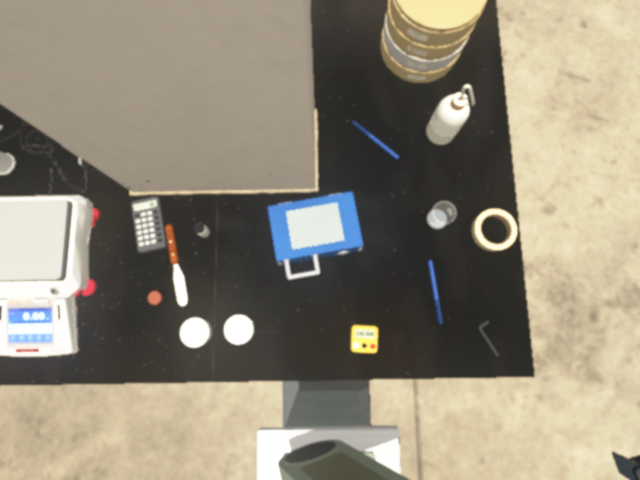

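View pics/side0.png

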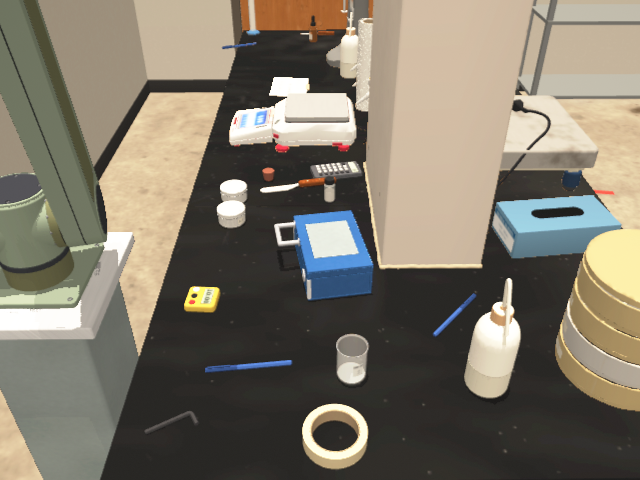

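```bash
cat >h.py <<'E'
import numpy as np,cv2
from scipy.spatial.transform import Rotation as R
from workcell import env
def ray(n,uv,s=None):
    m=env.camera_model(n);u=(uv[0]-m["cx"])/m["fx"];v=(uv[1]-m["cy"])/m["fy"]
    if n!="wrist":
        return np.array(m["eye"]),R.from_euler("xyz",m["rotation"],degrees=True).apply([u,v,1])
    s=s or env.state();r=np.hypot(u,v);k=np.sin(r)/r if r>0 else 1
    d=np.array([u*k,v*k,np.cos(r)]);H=np.array(m["hand_eye"]);T=R.from_euler("xyz",s["ee_rot"],degrees=True)
    return T.apply(H[:3,3])+s["ee_pos"],T.apply(H[:3,:3]@d)
def at(n,uv,z,s=None):
    e,d=ray(n,uv,s);return e+d*(z-e[2])/d[2]
def tri(a,b):
    (e,d),(f,g)=a,b;t=np.linalg.lstsq(np.c_[d,-g],f-e,rcond=None)[0]
    return (e+d*t[0]+f+g*t[1])/2,np.linalg.norm(e+d*t[0]-f-g*t[1])
E
python3 - <<'E'
from h import *
np.set_printoptions(precision=1,suppress=True)
print("handle",at("top",(303,269),65),at("side",(278,233),65))
print("hinge",at("top",(308,200),56),at("side",(359,241),56))
for uv in((376,141),(434,289)):print("pen",at("top",uv,4))
print("pen side",at("side",(455,316),4))
for n,uv in dict(tin=(237,328),timer=(364,338),beaker=(442,218),vial=(202,228)).items():print(n,at("top",uv,20))
E
```

```text
handle [506.   50.6  65. ] [492.8  54.3  65. ]
hinge [669.9  37.6  56. ] [663.9  36.   56. ]
pen [ 836.2 -135.4    4. ]
pen [ 459.7 -258.2    4. ]
pen side [ 839.3 -139.9    4. ]
tin [376.9 206.5  20. ]
timer [349.4 -86.2  20. ]
beaker [ 628.9 -284.5   20. ]
vial [614.8 295.4  20. ]
```

Pen candidates in the top view are the blue pens at (434,289) and (376,141), plus a far one in the side view at (240,45). The nearest to the base is (434,289), about 527 mm away. The tin could be either white one, (238,329) or (195,332); both must stay where they are. I'll go to a point between the pen and the case for one close look.

```bash
cat >>h.py <<'E'
import json,sys
np.set_printoptions(precision=1,suppress=True)
def plan(*wps,step=60.,pos=None,yaw=None):
    """wps: (x,y,z,yaw) world; print rows from the measured (or given) pose"""
    s=env.state();p=np.array(s["ee_pos"] if pos is None else pos,float);a=s["ee_rot"][2] if yaw is None else yaw
    rows=[]
    for w in wps:
        q=np.array(w[:3],float);n=max(1,int(np.ceil(max(np.linalg.norm(q-p)/step,abs(w[3]-a)/10.4))))
        for _ in range(n):
            D=(q-p)/n;y=np.radians(a+(w[3]-a)*(_/n))
            c,sn=np.cos(y),np.sin(y)
            o=[D[0]*c+D[1]*sn,D[0]*sn-D[1]*c,-D[2]]
            rows.append('{"offset":[%.4f,%.4f,%.4f],"spin":%.4f}'%(*(np.array(o)/1000),-np.radians(w[3]-a)/n))
        p,a=q,w[3]
    for i in range(0,len(rows),5):print(", ".join(rows[i:i+5]))
E
python3 - <<'E'
from h import *
plan((440,-60,260,97))
E
```

```text
{"offset":[0.0409,-0.0401,-0.0032],"spin":-0.1426}, {"offset":[0.0461,-0.0339,-0.0032],"spin":-0.1426}, {"offset":[0.0505,-0.0270,-0.0032],"spin":-0.1426}, {"offset":[0.0538,-0.0195,-0.0032],"spin":-0.1426}, {"offset":[0.0561,-0.0117,-0.0032],"spin":-0.1426}
{"offset":[0.0571,-0.0036,-0.0032],"spin":-0.1426}, {"offset":[0.0571,0.0045,-0.0032],"spin":-0.1426}, {"offset":[0.0559,0.0126,-0.0032],"spin":-0.1426}, {"offset":[0.0535,0.0204,-0.0032],"spin":-0.1426}, {"offset":[0.0500,0.0278,-0.0032],"spin":-0.1426}
```

Request:
{"op": "arm_command", "data": {"motion": [{"offset":[0.041,-0.04,-0.003],"spin":-0.143},{"offset":[0.046,-0.034,-0.003],"spin":-0.143},{"offset":[0.05,-0.027,-0.003],"spin":-0.143},{"offset":[0.054,-0.02,-0.003],"spin":-0.143},{"offset":[0.056,-0.012,-0.003],"spin":-0.143}], "jaw": 0.06, "newtons": 20}}

```text
time_s: 1.82
ee_pos: [295.4, -305.3, 243.3]
ee_rot: [179.9, 0.0, 56.5]
force: [1.0, -0.5, -0.1]
gripper_width: 60.0
gripper_force: 0.0
```

Request:
{"op": "arm_command", "data": {"motion": [{"offset":[0.057,-0.004,-0.003],"spin":-0.143},{"offset":[0.057,0.0045,-0.003],"spin":-0.143},{"offset":[0.056,0.0125,-0.003],"spin":-0.143},{"offset":[0.0535,0.02,-0.003],"spin":-0.143},{"offset":[0.05,0.028,-0.003],"spin":-0.143}]}}

```text
time_s: 2.45
ee_pos: [438.2, -57.2, 258.4]
ee_rot: [179.9, 0.0, 97.5]
force: [0.4, -0.6, 0.6]
gripper_width: 59.9
gripper_force: 0.0
```

```bash
python3 - <<'E'
from h import *
s=env.state();p,d=env.grab_frame("wrist");print(s["time_s"],s["ee_pos"],s["ee_rot"])
cv2.imwrite("pics/w1.png",p);np.save("w1.npy",d)
for t,z in(("lid_handle",65),("button_face",30),("lid_hinge",56),("pen",4),("case",0)):
    for b in env.pinpoint("wrist",t)[:3]:print(t,round(b["score"],2),np.array(b["location"]),at("wrist",b["location"],z,s))
for b in env.boxes_of("wrist","pen"):print(b)
E
```

```text
2.45 [438.2 -57.2 258.4] [179.9   0.   97.5]
lid_handle 0.56 [389.5 117.4] [491.2  49.2  65. ]
lid_hinge 0.58 [540.9 165.7] [670.8  34.9  56. ]
case 0.69 [468.2 160.7] [604.3  24.4  -0. ]
```

View pics/w1.png

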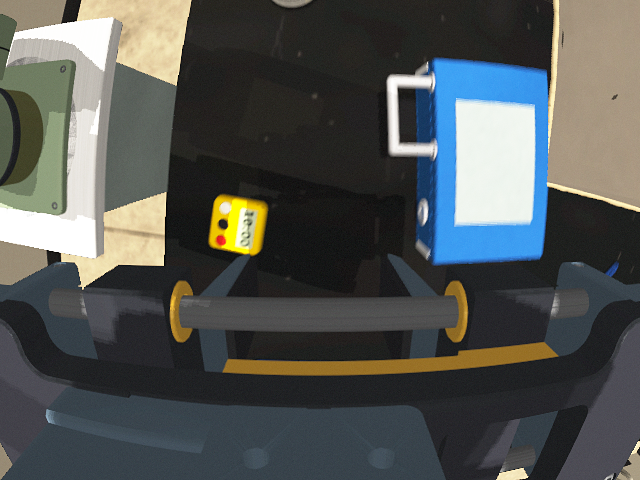

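The wrist view shows the handle bar from (391,78) to (394,152), the button bezel at (423,212), and the timer at (238,225), which is clear of the arm. The gripper hides the pen.

```bash
python3 - <<'E'
from h import *
s=env.state()
for n,uv,z in(("bar1",(391,80),65),("bar2",(394,152),65),("bezel",(422,212),30),("back1",(547,69),74),("back2",(543,261),74),("fr1",(436,59),74),("fr2",(433,262),74)):
    print(n,at("wrist",uv,z,s))
a=at("wrist",(391,80),65,s);b=at("wrist",(394,152),65,s);print(np.degrees(np.arctan2(a[0]-b[0],-(a[1]-b[1]))))
a=at("wrist",(547,69),74,s);b=at("wrist",(543,261),74,s);print(np.degrees(np.arctan2(-(a-b)[0],(a-b)[1])),(a+b)/2)
E
```

```text
bar1 [487.1  82.3  65. ]
bar2 [498.9  13.9  65. ]
bezel [546.7 -44.   30. ]
back1 [651.3 133.3  74. ]
back2 [686.5 -70.9  74. ]
fr1 [526.2 109.8  74. ]
fr2 [554.1 -86.   74. ]
-170.2102280651106
9.761631279099904 [668.9  31.2  74. ]
```

```bash
python3 - <<'E'
from h import *
plan((493,48.5,120,99.5),(493,48.5,85,99.5))
E
```

```text
{"offset":[0.0252,0.0173,0.0345],"spin":-0.0105}, {"offset":[0.0250,0.0175,0.0345],"spin":-0.0105}, {"offset":[0.0248,0.0178,0.0345],"spin":-0.0105}, {"offset":[0.0246,0.0181,0.0345],"spin":-0.0105}, {"offset":[0.0000,0.0000,0.0350],"spin":-0.0000}
```

Request:
{"op": "arm_command", "data": {"motion": [{"offset":[0.025,0.0175,0.034],"spin":-0.01},{"offset":[0.025,0.0175,0.034],"spin":-0.01},{"offset":[0.025,0.0175,0.034],"spin":-0.01},{"offset":[0.0245,0.018,0.034],"spin":-0.011},{"offset":[0,0,0],"spin":0}], "jaw": 0.036}}

```text
time_s: 3.42
ee_pos: [492.1, 49.0, 119.7]
ee_rot: [-179.7, -0.0, 99.5]
force: [-0.5, -0.1, 0.0]
gripper_width: 36.0
gripper_force: 0.0
```

```bash
python3 - <<'E'
from h import *
s=env.state();p,d=env.grab_frame("wrist");print(s["time_s"],s["ee_pos"],s["ee_rot"],s["gripper_width"])
cv2.imwrite("pics/w2.png",p)
for t,z in(("lid_handle",65),("button_face",30),("lid_hinge",56)):
    for b in env.pinpoint("wrist",t)[:3]:print(t,round(b["score"],2),np.array(b["location"]),at("wrist",b["location"],z,s))
E
```

```text
3.425 [492.1  49.  119.7] [-179.7   -0.    99.5] 35.9700039425046
lid_handle 0.88 [322.2 258.2] [492.8  52.5  65. ]
lid_handle 0.65 [143.7 352.9] [378.6 -40.8  65. ]
lid_hinge 0.78 [553.7 315.1] [676.3  32.6  56. ]
```

View pics/w2.png

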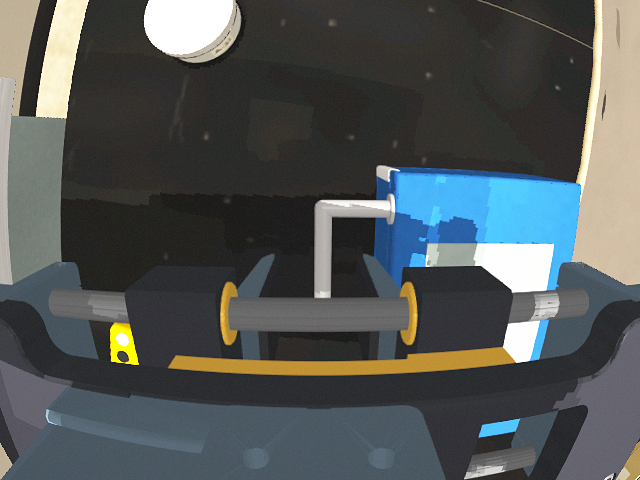

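The bar (column 323) is centred between the fingers (about 255 and 378). I'll go down and close on it.

Request:
{"op": "arm_command", "data": {"motion": [{"offset":[0,0.001,0.02],"spin":0},{"offset":[0,0,0.02],"spin":0},{"offset":[0,0,0.017],"spin":0},{"offset":[0,0,0],"spin":0}]}}

```text
time_s: 4.12
ee_pos: [493.9, 48.7, 65.2]
ee_rot: [-180.0, 0.0, 99.5]
force: [-0.1, -0.0, -0.7]
gripper_width: 36.1
gripper_force: 0.0
```

Request:
{"op": "arm_command", "data": {"motion": [{"offset":[0,0,0],"spin":0},{"offset":[0,0,0],"spin":0},{"offset":[0,0,0],"spin":0}], "jaw": 0, "newtons": 20}}

```text
time_s: 4.5
ee_pos: [494.1, 49.5, 65.5]
ee_rot: [-180.0, 0.0, 99.6]
force: [2.1, -1.3, 4.4]
gripper_width: 9.0
gripper_force: 20.1
```

Request:
{"op": "arm_command", "data": {"motion": [{"offset":[0,0,-0.002],"spin":0},{"offset":[0,0,-0.002],"spin":0},{"offset":[0,0,-0.001],"spin":0},{"offset":[0,0,0],"spin":0}]}}

```text
time_s: 5.0
ee_pos: [494.5, 49.6, 69.9]
ee_rot: [180.0, 0.0, 99.6]
force: [1.2, -1.5, -2.1]
gripper_width: 9.4
gripper_force: 20.0
```

Request:
{"op": "arm_command", "data": {"motion": [{"offset":[0,0,-0.002],"spin":0},{"offset":[0,0,-0.002],"spin":0},{"offset":[0,0,0],"spin":0},{"offset":[0,0,0],"spin":0}]}}

```text
time_s: 5.5
ee_pos: [494.8, 49.6, 74.1]
ee_rot: [179.9, 0.0, 99.6]
force: [1.8, -2.0, -2.8]
gripper_width: 9.1
gripper_force: 20.0
```

Request:
{"op": "arm_command", "data": {"motion": [{"offset":[0,0,-0.003],"spin":0},{"offset":[0,0,-0.003],"spin":0},{"offset":[0,0,-0.002],"spin":0},{"offset":[0,0,0],"spin":0}]}}

```text
time_s: 6.0
ee_pos: [495.8, 49.8, 82.7]
ee_rot: [179.8, 0.0, 99.6]
force: [5.2, -1.5, -3.6]
gripper_width: 9.6
gripper_force: 20.0
```

```bash
python3 - <<'E'
from h import *
s=env.state();print(s["ee_pos"],s["force"],s["gripper_width"])
p,d=env.grab_frame("side");cv2.imwrite("pics/s3.png",cv2.resize(p[190:320,230:420],None,fx=4,fy=4))
for b in env.pinpoint("side","lid_handle")[:2]:print(b)
E
```

```text
[495.8  49.8  82.7] [ 5.2 -1.5 -3.6] 9.620010937703276
{'location': [278.2, 227.6], 'score': 0.66}
{'location': [329.2, 268.2], 'score': 0.31}
```

View pics/s3.png

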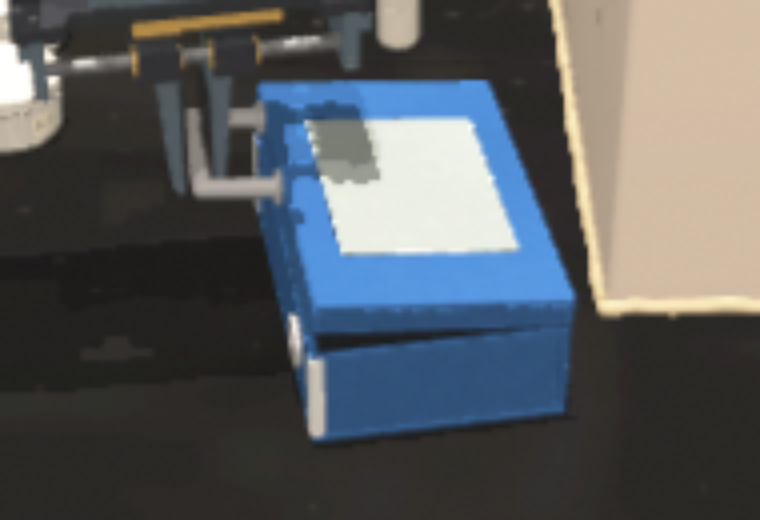

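The side view shows the lid lifting clear of the case (dark gap at the front), with only about 3 N of pull. The lock is free, so the pen isn't needed. Next I'll check the pillar clearance and plan the arc.

```bash
python3 - <<'E'
from h import *
for uv in((131,190),(225,191),(317,190),(316,110)):print(at("top",uv,0))
ph=np.radians(8.85+(59.0-8.85)*np.arange(16)/15);x=-170.2*np.cos(ph);z=170.2*np.sin(ph)
for a,b in zip(np.diff(x),np.diff(z)):print('[0, %.4f, %.4f]'%(a/1000,-b/1000))
E
```

```text
[719.6 482.4   0. ]
[712.6 246.6   0. ]
[710.9  16.5   0. ]
[926.   15.8   0. ]
[0, 0.0018, -0.0098]
[0, 0.0024, -0.0096]
[0, 0.0029, -0.0095]
[0, 0.0035, -0.0093]
[0, 0.0040, -0.0091]
[0, 0.0045, -0.0088]
[0, 0.0051, -0.0085]
[0, 0.0055, -0.0082]
[0, 0.0060, -0.0079]
[0, 0.0065, -0.0075]
[0, 0.0069, -0.0071]
[0, 0.0073, -0.0067]
[0, 0.0077, -0.0063]
[0, 0.0080, -0.0058]
[0, 0.0084, -0.0054]
```

Request:
{"op": "arm_command", "data": {"motion": [{"offset":[0,0.002,-0.01],"spin":0},{"offset":[0,0.0025,-0.0095],"spin":0},{"offset":[0,0.003,-0.0095],"spin":0},{"offset":[0,0.0035,-0.0095],"spin":0},{"offset":[0,0.004,-0.009],"spin":0}]}}

```text
time_s: 6.72
ee_pos: [511.0, 52.3, 130.1]
ee_rot: [179.8, 0.0, 99.6]
force: [7.7, -1.5, -6.2]
gripper_width: 9.1
gripper_force: 20.0
```

Request:
{"op": "arm_command", "data": {"motion": [{"offset":[0,0.0045,-0.009],"spin":0},{"offset":[0,0.005,-0.0085],"spin":0},{"offset":[0,0.0055,-0.008],"spin":0},{"offset":[0,0.006,-0.008],"spin":0},{"offset":[0,0,0],"spin":0}]}}

```text
time_s: 7.35
ee_pos: [531.5, 55.7, 163.1]
ee_rot: [179.8, 0.0, 99.6]
force: [7.9, -1.4, -7.3]
gripper_width: 9.5
gripper_force: 20.0
```

Request:
{"op": "arm_command", "data": {"motion": [{"offset":[0,0.0075,-0.007],"spin":0},{"offset":[0,0.0075,-0.007],"spin":0},{"offset":[0,0.008,-0.0065],"spin":0},{"offset":[0,0.008,-0.006],"spin":0},{"offset":[0,0,0],"spin":0}]}}

```text
time_s: 7.98
ee_pos: [559.0, 60.2, 191.0]
ee_rot: [-179.8, 0.1, 99.6]
force: [-5.9, -4.0, 4.7]
gripper_width: 9.7
gripper_force: 20.0
```

Request:
{"op": "arm_command", "data": {"motion": [{"offset":[0,0.0085,-0.006],"spin":0},{"offset":[0,0.0085,-0.0055],"spin":0},{"offset":[0,0.004,-0.0025],"spin":0},{"offset":[0,0,0],"spin":0},{"offset":[0,0,0],"spin":0}]}}

```text
time_s: 8.6
ee_pos: [579.9, 63.7, 205.0]
ee_rot: [-179.9, 0.1, 99.6]
force: [-3.1, -4.8, 5.7]
gripper_width: 9.6
gripper_force: 20.0
```

```bash
python3 - <<'E'
from h import *
s=env.state();print(s["time_s"],s["ee_pos"],s["force"],s["gripper_force"],s["qvel"])
z=s["ee_pos"][2]-65.5+9;print(np.radians(np.degrees(np.arcsin(z/170.2))-3.03))
p,d=env.grab_frame("side");cv2.imwrite("pics/s4.png",p)
print([(round(b["score"],2),np.array(b["bbox"])) for b in env.boxes_of("side","pen")])
for b in env.pinpoint("side","lid_handle")[:1]:
    e,dd=ray("side",b["location"]);t=(62-e[1])/dd[1];print(b["score"],e+dd*t)
E
```

```text
8.6 [579.9  63.7 205. ] [-3.1 -4.8  5.7] 20.004598796367645 [-0.1 -0.   0.2 -0.1 -0.  -0. ]
1.0072258703512225
[(0.71, array([206.1, 358.8, 289. , 373.3])), (0.49, array([433.6, 296.1, 472.8, 335.9]))]
0.94 [581.3  62.  203.7]
```

View pics/s4.png

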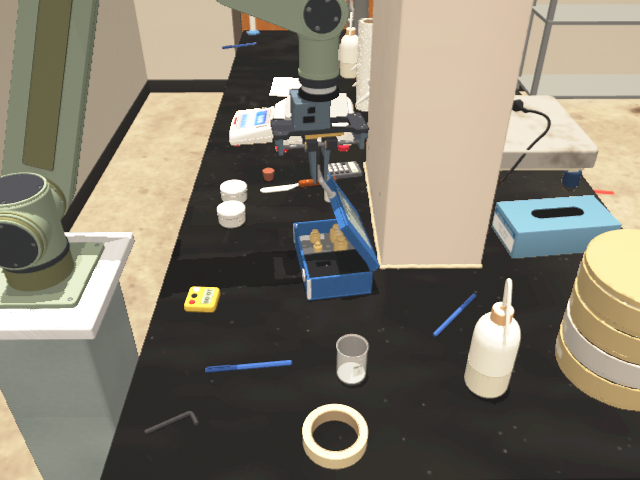

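The lid stands open about 1.0 rad with the handle gripped at (325,190). The pen still lies flat at (248,366) and the bystanders haven't moved. I'm handing in.

```bash
python3 -c "
from workcell import env
print(env.job_done())"
```

```text
the job is handed in; nothing more can be done
None
```

The tug showed the lock was free, so I left the pen and button alone; I raised the lid to an estimated 1.0 rad (about 58°), was still gripping it there when I handed in at about 9 s, and the tin, beaker, vial and timer were undisturbed, though no verdict was returned.

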